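# Draw back the index plunger of a decorating turntable with the needle tool as a pull bar

## Robot

A 7-joint arm with a two-finger parallel gripper is mounted at the origin on a cart in front of the work surface, level with it; the furniture and walls round the work are solid. World frame = base frame: x ahead of the robot, y to its left, z up, the work surface at z = 0. Lengths are in m, angles in rad, forces in N, time in s.
With the tool pointing down it reaches from about 0.425 to 0.95 m from the base axis. Payload 4.7 kg.
Tool frame: the origin (TCP) lies midway between the tips of the shut fingers; the grasp point (between the pads) lies r.tcp_to_grasp behind it (r.tcp_to_grasp is the distance from the TCP to the grasp point, in m); z points along the fingers, y is the line along which they close (so a half turn about z gives the same grasp; the last joint's range is limited). The gripper opens to 85 mm and grips with 20 to 120 N. Pads are 22 mm wide; open, the fingers measure 114 mm over their backs; the gripper's body (76 mm by 85 mm) begins 54 mm behind the grasp point. The pads swing forward as they close: fully open they stand 13 mm farther back than shut.
Start: joints at [1.224, 0.469, -0.049, 1.532, 0.024, 1.141, -0.082], TCP at [0.211, -0.641, 0.231] pointing down, gripper open.
Joint ranges: [-2.59, 2.59], [-0.33, 1.99], [-1.39, 1.29], [0.1, 2.45], [-1.04, 4.18], [0.21, 1.99], [-2.66, 2.66]. Speed limits (rad/s): [2.57, 2.57, 3.14, 3.14, 3.14, 3.14, 3.14].

## Interface

Orientations are given as a unit quaternion [w, x, y, z].
In Python, from workcell import r, optics gives the robot as it stands. The module is installed in compiled form; this text tells all that it offers.
- The arm moves only by the shell command python3 -m handwheel 'ROWS'. ROWS is JSON, a list of rows, each a list of 5 numbers: the finger opening in mm, from 0 to 85.4, then the shift along the tool's x, y, z in mm, then the turn about the tool's z in rad. A call has 1 to 8 rows; each row shifts and turns the commanded pose from where the row before left it, along the tool's axes as they then stand; what a row does not reach is not made up. A row lasts 1/12 s, in which the tool goes at most 41.7 mm and 7.16 degrees, less where a joint would pass 70% of its speed; a pose out of reach is approached as far as the arm can. A call is refused whole if a number of a shift passes 41.7 or a number of a turn 0.125, either way. A call with a gripper value outside its range is refused whole. The fingers move at their own pace and stop on an object; the grip force is fixed at half the most. Time passes only in rows, so rows that do not move let the fingers close. It gives the time, the measured TCP pose, the force, the opening and the grip force at its end, in the units of the state.
- r.get_obs(): the state, without advancing time (a new reading comes with each control period).
- optics.camera(name): name is "scene" or "top" or "wrist"; returns a dict with "color" (400x640x3 uint8, red, green, blue), "depth" (400x640 float32, m along the optical axis (not along the pixel's ray), 0 where there is no reading), "fx", "fy", "cx", "cy" (pixels), "R" (3x3) and "t" (3): a world point X has camera coordinates R X + t. Camera axes: x right, y down, z forward; pixel columns grow to the right and rows downward; lengths in m; the calibration is good to about 2 mm. A picture is of the moment at which its call begins.
- r.hand_in(): hands the job in; it is judged then, once.
Trained networks look in the newest picture that a camera, given by its name, has taken for a name from the list of things; names that differ only in an ending like _2 or _b are one class to them, and where a whole thing is asked for, a point or a joint stands for the part that bears it (a point fixed in the world has none). Each returns a list of dicts, best first, with "confidence" (0 to 1); they miss things now and then, are a little off and sometimes report something else, mostly with a low value. They report only what shows in the picture. A call takes as long as a camera call. They do not tell look-alikes from the thing itself.
- optics.masks_of(camera, target): "region" (400x640 bool, what is visible of it) and "box" ([centre column, centre row, width, height] in pixels, round what is visible of it).
The state is a dict: "clock": time; "joints": joint angles; "joint_vel": joint speeds; "effort": joint torques, N m; "tool_pos": TCP position; "ee_rot": TCP orientation; "ft_force": force on the tool from outside, world axes, zero at the start; "torque": the same for the moment, N m; "width": finger opening in m; "gripper_force": force on a finger pad.
Only numpy, scipy, OpenCV 4.12 (cv2) and the standard library are available. Lean on these libraries where they do the work, as an engineer would, in place of code of your own. Each camera call takes 0.05 s, during which the arm holds its last target. There are 200 camera calls.

## Task

The decorating turntable is locked by its spring-loaded index plunger, whose pull ring is too small for a good grip. Pick up the needle tool, pass the blunt end of its aluminium handle well through the ring while the pin is still home, then lift the ring with it until the plunger is fully back against its stop, without turning the wheel or disturbing the beaker that stands on it. Finish still holding the tool in the ring with the plunger fully back, so that I can turn the wheel by hand: do not let go or let the pin drop.

Things in the scene. Friction and masses are not known exactly. Their poses are not given: they have to be found in the camera images.
- ring_eye (a point): centre of the eye of the plunger's pull ring; rises with the plunger. The ring is steel wire 4.4 mm thick, a circle standing upright, 19 mm across inside, 28 mm outside, fixed rigidly to the plunger. The hole runs level along this point's y axis, open at both ends; z is up, the way it is pulled; x points to the wheel's axis, 80 mm away. With the plunger home the eye's centre is 134.5 mm above the table
- plunger (a joint): travel of the index plunger, straight up, in m: 0 = home, its 8 mm pin 6 mm deep in a hole of the wheel; 0.014 = fully back against its stop. A spring pulls it home: about 3.5 N to start it, about 6.5 N at the stop; it does not stay up by itself
- pull_ring: the plunger's pull ring, plain steel; origin on the plunger's axis at table height when home, axes as for ring_eye. Below the ring: a collar (13 mm across, top 13 mm below the eye's centre) and the fixed housing (25 mm across). Nothing else stands within 60 mm of the ring at its own height
- handle_mid (a point): centre of the handle of the needle tool, a slim potter's tool 148 mm long lying loose on the table: a straight aluminium handle 8 mm thick and 105 mm long, then a thin 43 mm needle. The point's y axis runs along the tool, towards the blunt end of the handle; z is up as it lies, 4 mm above the table
- handle_end (a point): the blunt end of the needle tool's handle, on its centre line, 52.5 mm along +y from handle_mid; same axes
- needle_tool: the whole needle tool (30 g); origin on its underside, half-way along its 148 mm; +y towards the blunt end of the handle, -y towards the needle. The similar slim thing with a wooden handle and bristles is a brush and is not used
- wheel_top (a point): centre of the top face of the round aluminium wheel head, 190 mm in diameter and 60 mm above the table, with a circle of twelve brass-lined index holes near its rim; the point's z axis is the wheel's axis
- wheel (a joint): angle of the wheel head in rad, 0 at the start; it is locked while the pin is in its hole and turns easily once the pin is out
- turntable: foot and bracket of the turntable, grey casting, fixed to the table; origin on the wheel's axis at table height, z up; foot 156 mm in diameter. The bracket, 30 mm wide and 98 mm high, stands out along its -x axis to 137 mm and carries the plunger, whose axis is at x = -80 mm
- cup: bisque-fired beaker standing loose on the middle of the wheel, 65 mm in diameter, 59 mm high, so its rim is 119 mm above the table; origin at the centre of its underside
There are look-alikes about, which are no part of the job. Leave any green look-alike of the needle_tool alone.

How it is judged:
On the way, in this order (a step that is already met when the one before it is completed fails the run):
1. the blunt end of the needle tool's handle is through the ring and out by at least 8 mm, the plunger still home (((y of handle_end in the frame of ring_eye above 0.008 m and y of handle_mid in the frame of ring_eye below -0.008 m) or (y of handle_end in the frame of ring_eye below -0.008 m and y of handle_mid in the frame of ring_eye above 0.008 m)) and x of handle_end in the frame of ring_eye between -0.015 and 0.015 m and z of handle_end in the frame of ring_eye between -0.015 and 0.015 m and value of joint plunger below 0.004 m and contact force between the fingers and pull_ring below 0.5 N), for 0.2 s.
2. the plunger is drawn fully back by the tool in the ring (((y of handle_end in the frame of ring_eye above 0.008 m and y of handle_mid in the frame of ring_eye below -0.008 m) or (y of handle_end in the frame of ring_eye below -0.008 m and y of handle_mid in the frame of ring_eye above 0.008 m)) and x of handle_end in the frame of ring_eye between -0.015 and 0.015 m and z of handle_end in the frame of ring_eye between -0.022 and 0.022 m and value of joint plunger above 0.0115 m and contact force between the fingers and needle_tool above 2 N and contact force between needle_tool and pull_ring above 2 N and contact force between the fingers and pull_ring below 0.5 N), for 0.5 s.
At the end, for the whole second after the job is handed in: the robot still grips the needle tool, whose blunt handle end is through the ring by at least 8 mm and carries the plunger (more than 2 N); the plunger is back at least 11.5 mm of its 14 mm and stays so, the fingers do not touch the plunger or its ring, and the wheel has not turned (all of step 2 and value of joint wheel between -0.06 and 0.06 rad); the arm keeps its last pose, push and grip.
It fails at once if the beaker is pushed more than 10 mm or tipped (distance of cup from where it was at the start of the episode above 0.01 m or angle between cup's own z axis and vertical above 0.3 rad).
It fails at once if the wheel is turned more than about 3 degrees (value of joint wheel above 0.06 rad or value of joint wheel below -0.06 rad).
It also fails if it takes over 53 s, if anything falls off the work surface, if the arm or the gripper's body presses on something with over 40 N, if the wrist force passes 120 N, or if a joint passes its speed limit or range.

## Working session

There is one attempt and no reset: what is moved stays moved. The work goes in short steps, Python scripts to look and compute and a shell command to move; the robot and the scene stay as the last step left them, time stands still between calls to the robot, and variables do not carry over. Pictures are saved under pics/ and viewed, at most 10 in all, crops included, and the job is handed in when it is done.

```bash
mkdir -p pics; ls; cat > h.py <<'E'
import numpy as np, cv2
from workcell import r, optics
def save(n,c,crop=None,scale=1):
    im=c["color"][:,:,::-1]
    if crop: a,b,d,e=crop; im=im[b:e,a:d]
    cv2.imwrite("pics/"+n+".png",cv2.resize(im,None,fx=scale,fy=scale,interpolation=cv2.INTER_CUBIC))
def pts(c,m):
    v,u=np.nonzero(m&(c["depth"]>0)); z=c["depth"][v,u]
    P=np.c_[(u-c["cx"])/c["fx"]*z,(v-c["cy"])/c["fy"]*z,z]
    return (P-c["t"])@c["R"]
E
python3 - <<'E'
from h import *
o=r.get_obs(); print({k:np.round(v,3) for k,v in o.items()}, r.tcp_to_grasp)
ims=[]
for n in("top","scene"):
    c=optics.camera(n); save(n,c)
    print(n,"campos",-c["R"].T@c["t"],c["fx"])
    for t in("needle_tool","pull_ring","turntable","cup","wheel_top"):
        for d in optics.masks_of(n,t)[:3]:
            P=pts(c,d["region"]); print(t,round(d["confidence"],2),np.round(d["box"]),len(P), np.round(np.median(P,0),3) if len(P) else "",np.round(P.min(0),3),np.round(P.max(0),3))
E
```

```text
pics
{'clock': np.float64(0.0), 'joints': array([ 1.224,  0.469, -0.049,  1.534,  0.024,  1.141, -0.082]), 'joint_vel': array([ 0.   , -0.   , -0.001, -0.002, -0.001,  0.002,  0.001]), 'effort': array([ 0.0000e+00, -5.1031e+01, -4.7000e-02, -2.3771e+01,  1.1000e-02,
        8.0000e-03,  0.0000e+00]), 'tool_pos': array([ 0.211, -0.641,  0.23 ]), 'ee_rot': array([-0.001,  0.987,  0.158, -0.   ]), 'ft_force': array([-0.446,  0.314,  0.681]), 'torque': array([-0.036,  0.073, -0.065]), 'gripper_force': np.float64(0.0), 'width': np.float64(0.085)} 0.0187
top campos [0.40250215 0.01335903 1.29227406] 419.96793045588976
needle_tool 0.49 [288. 243.  19.  27.] 98 [0.427 0.154 0.006] [ 0.382  0.134 -0.004] [0.469 0.175 0.013]
needle_tool 0.48 [254. 223.  21.  10.] 75 [0.483 0.262 0.005] [ 0.477  0.232 -0.005] [0.49  0.292 0.014]
turntable 0.7 [338. 195.  63.  75.] 2883 [ 0.578 -0.001  0.061] [ 0.457 -0.089 -0.006] [0.694 0.1   0.152]
cup 0.57 [339. 182.  22.  28.] 420 [ 0.598 -0.001  0.073] [ 0.559 -0.033  0.059] [0.623 0.033 0.124]
wheel_top 0.66 [338. 190.  64.  63.] 2592 [0.588 0.007 0.061] [ 0.497 -0.096 -0.001] [0.698 0.096 0.142]
scene campos [-0.11220161  0.58962315  0.62229591] 431.5207220571382
needle_tool 0.71 [244. 291.  45.  22.] 198 [0.482 0.273 0.007] [ 0.478  0.221 -0.002] [0.495 0.322 0.011]
needle_tool 0.42 [306. 280.  14.  32.] 109 [0.42  0.158 0.008] [0.38  0.135 0.001] [0.467 0.178 0.01 ]
pull_ring 0.48 [337. 191.  12.  30.] 68 [ 0.513 -0.02   0.131] [ 0.502 -0.185  0.001] [ 0.673 -0.013  0.149]
turntable 0.7 [316. 209.  95.  53.] 3488 [0.541 0.017 0.061] [ 0.456 -0.164 -0.002] [0.718 0.098 0.132]
turntable 0.27 [245. 290.  44.  22.] 99 [0.482 0.282 0.007] [0.478 0.229 0.003] [0.487 0.318 0.01 ]
cup 0.85 [310. 190.  27.  34.] 645 [0.585 0.004 0.101] [ 0.557 -0.033  0.058] [0.677 0.032 0.121]
wheel_top 0.94 [310. 203.  74.  40.] 2040 [0.573 0.03  0.061] [ 0.495 -0.167  0.001] [0.725 0.098 0.118]
```

```bash
python3 - <<'E'
import cv2,numpy as np
a=cv2.imread("pics/top.png")[140:290,220:420]; b=cv2.imread("pics/scene.png")[150:330,190:400]
a=cv2.resize(a,(400*1,300),interpolation=cv2.INTER_CUBIC); a=cv2.resize(a,(395,296))
b=cv2.resize(b,(395,339))
A=cv2.resize(cv2.imread("pics/top.png")[150:290,220:400],None,fx=4,fy=4,interpolation=cv2.INTER_CUBIC)
B=cv2.resize(cv2.imread("pics/scene.png")[160:310,200:380],None,fx=4,fy=4,interpolation=cv2.INTER_CUBIC)
cv2.imwrite("pics/t2.png",A);cv2.imwrite("pics/s2.png",B)
E
```

```text
(no output)
```

View pics/t2.png

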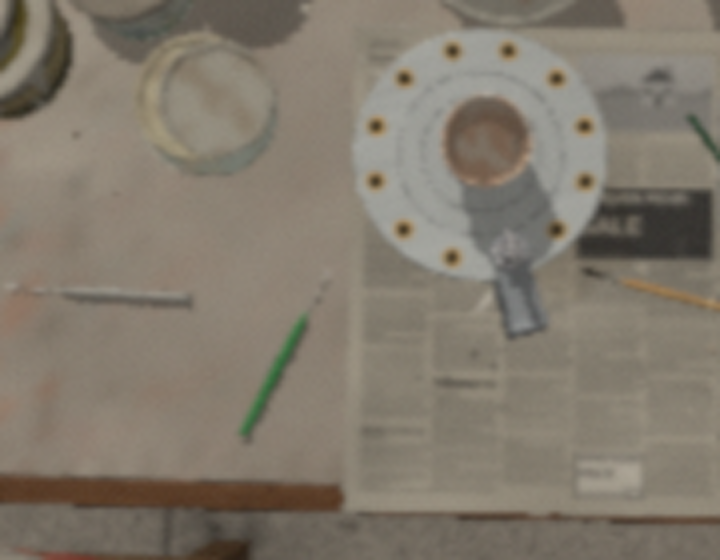

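View pics/s2.png

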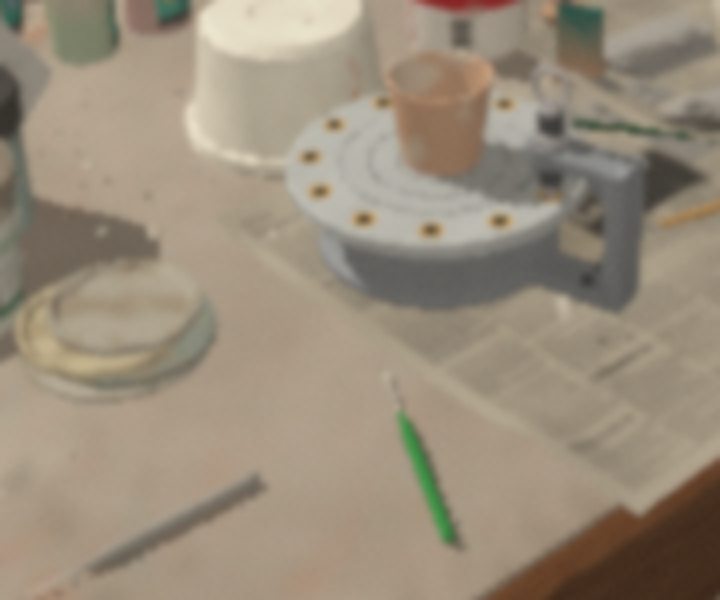

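The top and scene views agree. The grey aluminium needle tool lies along world y near (0.48, 0.27). Its blunt end is at top-crop (190,300), facing −y, with the needle towards +y. The green look-alike is at crop (275,375). The ring is at crop (510,245), with the bracket pointing towards the robot. I'll turn the gripper so its y axis lies along +x, then travel to the tool.

```bash
python3 -m handwheel '[[85,0,0,-10,-0.125],[85,0,0,-10,-0.125],[85,0,0,-10,-0.125],[85,0,0,-10,-0.125],[85,0,0,0,-0.125],[85,0,0,0,-0.125],[85,0,0,0,-0.125],[85,0,0,0,-0.125]]' && python3 -m handwheel '[[85,0,0,0,-0.125],[85,0,0,0,-0.125],[85,0,40,0,0],[85,0,40,0,0],[85,0,40,0,0],[85,0,40,0,0],[85,0,40,0,0],[85,0,40,0,0]]' && python3 -m handwheel '[[85,40,0,0,0],[85,40,0,0,0],[85,40,0,0,0],[85,40,0,0,0],[85,40,0,0,0],[85,40,0,0,0],[85,40,0,0,0],[85,40,0,0,0]]' && python3 -m handwheel '[[85,40,0,0,0],[85,40,0,0,0],[85,40,0,0,0],[85,40,0,0,0],[85,40,0,0,0],[85,40,0,0,0],[85,40,0,0,0],[85,0,0,0,0]]'
```

```text
clock: 1.27
tool_pos: [0.2109, -0.6412, 0.2715]
ee_rot: [0.0, 0.789, 0.615, -0.0]
ft_force: [0.0, 0.2, 0.6]
width: 0.0855
gripper_force: 0.0
clock: 1.93
tool_pos: [0.4526, -0.6418, 0.2714]
ee_rot: [0.0, 0.708, 0.706, -0.0]
ft_force: [0.4, -0.7, -0.1]
width: 0.0851
gripper_force: 0.0
clock: 2.6
tool_pos: [0.4516, -0.3201, 0.2715]
ee_rot: [0.0, 0.708, 0.706, -0.0]
ft_force: [1.0, 0.3, 0.3]
width: 0.0849
gripper_force: 0.0
clock: 3.27
tool_pos: [0.4526, -0.0332, 0.2723]
ee_rot: [-0.0, 0.704, 0.711, 0.002]
ft_force: [0.9, 0.8, 0.5]
width: 0.0848
gripper_force: 0.0
```

```bash
python3 - <<'E'
from h import *
c=optics.camera("wrist"); save("w1",c)
print("cam",-c["R"].T@c["t"],c["fx"],c["R"].round(2).tolist())
for t in("pull_ring","turntable","cup","wheel_top","ring_eye"):
    for d in optics.masks_of("wrist",t)[:2]:
        P=pts(c,d["region"]); print(t,round(d["confidence"],2),np.round(d["box"]),len(P), np.round(np.median(P,0),4),np.round(P.min(0),3),np.round(P.max(0),3))
E
```

```text
cam [0.45051005 0.05207016 0.41436836] 334.7888754810698 [[1.0, 0.01, 0.0], [0.01, -0.95, 0.33], [0.0, -0.33, -0.95]]
pull_ring 0.56 [390. 170.  32.  19.] 410 [ 0.5132 -0.02    0.1285] [ 0.5   -0.048  0.058] [ 0.547 -0.014  0.148]
turntable 0.56 [433. 128. 219. 181.] 22461 [0.5694 0.0159 0.0593] [ 0.455 -0.114 -0.003] [0.711 0.104 0.148]
turntable 0.46 [453. 125. 178. 181.] 19506 [0.5803 0.0274 0.0593] [ 0.495 -0.099 -0.002] [0.713 0.104 0.118]
wheel_top 0.93 [450. 128. 183. 182.] 19746 [0.5804 0.0269 0.0593] [ 0.495 -0.108 -0.002] [0.71  0.104 0.118]
ring_eye 0.7 [394. 171.  36.  23.] 409 [ 0.5125 -0.02    0.1287] [ 0.5   -0.048  0.059] [ 0.539 -0.014  0.148]
```

View pics/w1.png

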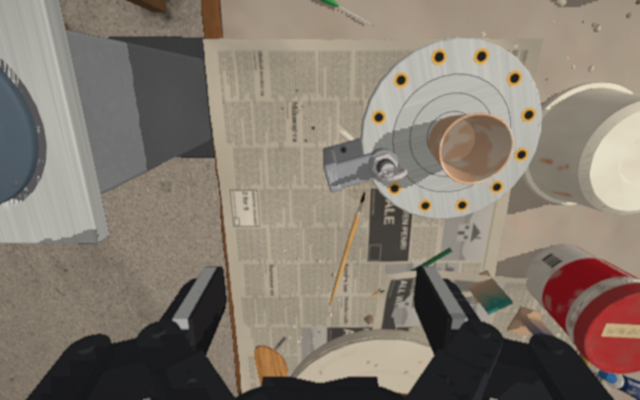

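The wrist view shows the ring at about (390,168) on the bracket, the wheel centred near (450,128), and the cup at (475,147).

```bash
cat > ring.py <<'E'
from h import *
def ring(cn):
    c=optics.camera(cn); d=optics.masks_of(cn,"wheel_top")[0]
    P=pts(c,d["region"]); P=P[abs(P[:,2]-.0595)<.004]
    (cx,cy),rad=cv2.minEnclosingCircle(P[:,:2].astype(np.float32))
    print("wheel",cx,cy,rad)
    A=pts(c,np.ones((400,640),bool)); A=A[(abs(A[:,0]-.51)<.08)&(abs(A[:,1]+.02)<.05)]
    R=A[(A[:,2]>.125)&(A[:,2]<.152)&(np.hypot(A[:,0]-.513,A[:,1]+.02)<.03)]
    print("ring n",len(R),R.mean(0),R.min(0),R.max(0))
    w,v=np.linalg.eigh(np.cov(R[:,:2].T)); print("plane dir",v[:,1],w**.5)
    B=A[abs(A[:,2]-.098)<.003]; print("bracket top",B.mean(0),len(B))
    q,s,_=[*cv2.minAreaRect(B[:,:2].astype(np.float32))]; print(q,s,_)
    return c
if __name__=="__main__":
    for n in("wrist","top"): ring(n)
E
python3 ring.py
```

```text
wheel 0.5894901156425476 0.0021818375680595636 0.09502813965082169
ring n 264 [ 0.51242984 -0.0201164   0.13883411] [ 0.49957714 -0.02554946  0.12502683] [ 0.52517207 -0.01520656  0.14881215]
plane dir [-0.95691457 -0.2903696 ] [0.00117366 0.00777732]
bracket top [ 0.48910893 -0.02602622  0.09718927] 1524
(0.5240150690078735, -0.011077500879764557) (0.14071087539196014, 0.05656495317816734) 9.236104011535645
wheel 0.590802788734436 0.002337494632229209 0.09448651224374771ring.py:9: RuntimeWarning: Mean of empty slice.
  print("ring n",len(R),R.mean(0),R.min(0),R.max(0))
  ret = um.true_divide(
Traceback (most recent call last):
  File "ring.py", line 15, in <module>
    for n in("wrist","top"): ring(n)
                             ~~~~^^^
  File "ring.py", line 9, in ring
    print("ring n",len(R),R.mean(0),R.min(0),R.max(0))
                                    ~~~~~^^^
ValueError: zero-size array to reduction operation minimum which has no identity
```

```bash
python3 -m handwheel '[[85,40,5,0,0],[85,40,5,0,0],[85,40,5,0,0],[85,40,5,0,0],[85,40,5,0,0],[85,10,5,0,0],[85,0,0,0,0],[85,0,0,0,0]]'; python3 - <<'E'
from h import *
c=optics.camera("wrist"); save("w2",c)
for d in optics.masks_of("wrist","needle_tool")[:3]:
    P=pts(c,d["region"]);print(round(d["confidence"],2),np.round(d["box"]),len(P))
    if len(P)<30: continue
    Q=P[abs(P[:,2])<.02]
    rgb=c["color"][d["region"]].mean(0)
    vx,vy,x0,y0=cv2.fitLine(Q[:,:2].astype(np.float32),cv2.DIST_HUBER,0,.01,.01).ravel()
    s=(Q[:,:2]-[x0,y0])@[vx,vy]
    print(rgb,"dir",vx,vy,"c",x0,y0,"ends",[x0+vx*s.min(),y0+vy*s.min()],[x0+vx*s.max(),y0+vy*s.max()],np.ptp(s),np.median(Q[:,2]))
E
```

```text
clock: 4.43
tool_pos: [0.4835, 0.1676, 0.2709]
ee_rot: [-0.0, 0.708, 0.706, -0.001]
ft_force: [-0.4, -0.2, -0.2]
width: 0.0852
gripper_force: 0.0
0.8 [317.  59.  12. 101.] 684
[150.84110787 143.3483965  131.51457726] dir 0.028409667 0.99959636 c 0.48201478 0.27896428 ends [np.float64(0.4804309373051848), np.float64(0.22323681870153916)] [np.float64(0.4834016976800189), np.float64(0.3277632538936036)] 0.10456864355691875 0.005641056779431185
0.69 [272. 168.  80.  39.] 372
[ 58.04825737 140.85790885  70.5844504 ] dir 0.9025757 -0.4305313 c 0.43099442 0.15236983 ends [np.float64(0.3771186117391605), np.float64(0.17806874919857255)] [np.float64(0.4699060490630251), np.float64(0.13380886425681662)] 0.10280294521111305 0.0061155796589117874
0.34 [349. 337.  24.  58.] 301
[139.7807309  133.82724252 129.88039867] dir 0.31687632 0.9484669 c 0.5161619 -0.14829838 ends [np.float64(0.5140099028236882), np.float64(-0.15473974685554204)] [np.float64(0.5183066779499563), np.float64(-0.14187873867088605)] 0.0135597860349042 0.003131135474971584
```

View pics/w2.png

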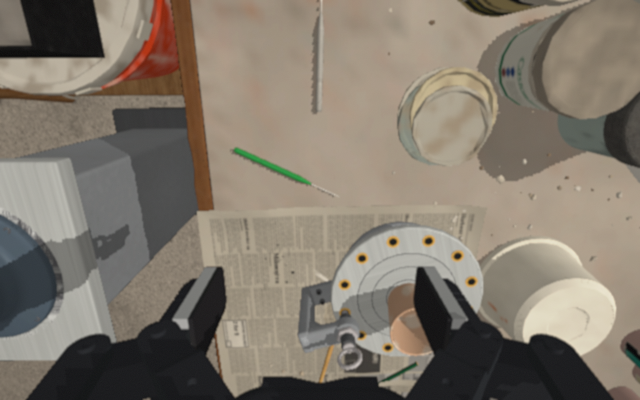

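The wrist view shows the grey tool at column 318, from row 110 (blunt end) upward, with the green one at (285,172). The measured length of 104.6 mm matches the handle, and the blunt end is at (0.480, 0.223). The ring is at (0.5127, −0.020), 80.6 mm from the wheel axis as it should be, with its x axis about 16.3° from world x. Next I go above the grasp point and down.

```bash
python3 -m handwheel '[[60,33,-1,0,0.026],[60,33,-1,0,0],[60,31,0,20,0],[50,0,0,40,0],[50,0,0,40,0],[50,0,0,40,0],[50,0,0,40,0],[50,0,0,0,0]]'; python3 -m handwheel '[[50,0,0,30,0],[50,0,0,15,0],[50,0,0,0,0],[50,0,0,0,0]]'; python3 - <<'E'
from h import *
c=optics.camera("wrist"); save("w3",c)
for d in optics.masks_of("wrist","needle_tool")[:3]:
    P=pts(c,d["region"]);print(round(d["confidence"],2),np.round(d["box"]),len(P),c["color"][d["region"]].mean(0))
    if len(P)<30: continue
    Q=P[abs(P[:,2])<.02]
    print(np.median(Q,0),Q.min(0),Q.max(0))
E
```

```text
clock: 5.2
tool_pos: [0.4797, 0.259, 0.0843]
ee_rot: [-0.001, 0.718, 0.696, -0.007]
ft_force: [-0.8, -0.0, -0.1]
width: 0.05
gripper_force: 0.0
clock: 5.53
tool_pos: [0.4844, 0.2643, 0.0477]
ee_rot: [0.0, 0.718, 0.696, 0.0]
ft_force: [0.7, 0.4, 0.0]
width: 0.0503
gripper_force: 0.0
0.59 [316. 208.  15. 167.] 1979 [142.26720241 135.7654445  124.72225013]
[0.48231528 0.27834962 0.00601382] [ 0.47654933  0.22138329 -0.00243121] [0.4868127  0.32734884 0.0086141 ]
```

View pics/w3.png

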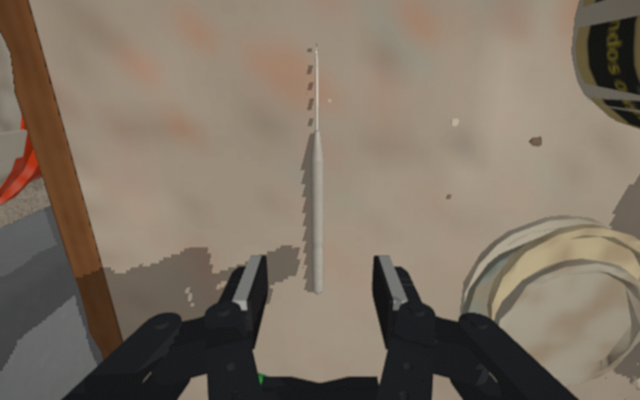

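The tool is centred between the fingers, its blunt end at (318,292) and the needle pointing up the picture. Descending and closing.

```bash
python3 -m handwheel '[[40,0,-2.3,30,0],[30,0,0,15.5,0],[30,0,0,0,0],[25,0,0,0,0],[0,0,0,0,0],[0,0,0,0,0],[0,0,0,0,0],[0,0,0,0,0]]'; python3 -m handwheel '[[0,0,0,0,0],[0,0,0,0,0],[0,0,0,0,0],[0,0,0,0,0],[0,0,0,0,0],[0,0,0,0,0]]'
```

```text
clock: 6.3
tool_pos: [0.482, 0.2656, 0.0026]
ee_rot: [0.001, 0.717, 0.697, 0.001]
ft_force: [-0.4, -1.1, 7.0]
width: 0.0052
gripper_force: 59.1
clock: 6.8
tool_pos: [0.482, 0.2656, 0.0026]
ee_rot: [0.001, 0.717, 0.697, 0.001]
ft_force: [-0.5, -1.5, 6.7]
width: 0.0051
gripper_force: 59.1
```

```bash
python3 -m handwheel '[[0,0,0,-5,0],[0,0,0,-15,0],[0,0,0,-30,0],[0,0,0,-30,0],[0,0,0,-30,0],[0,0,0,-30,0],[0,0,0,-10,0],[0,0,0,0,0]]'; cat > tool.py <<'E'
from h import *
import sys
o=r.get_obs(); p=o["tool_pos"]
def look(cn,name=None):
    c=optics.camera(cn)
    if name: save(name,c,*( [(170,150,370,300),4] if cn=="scene" else [None,1]))
    for d in optics.masks_of(cn,"needle_tool")[:3]:
        P=pts(c,d["region"]); Q=P[np.linalg.norm(P-p,axis=1)<.13]
        if len(Q)<30: continue
        l=cv2.fitLine(Q.astype(np.float32),cv2.DIST_HUBER,0,.003,.01).ravel(); v,x0=l[:3],l[3:]
        if v[1]>0: v=-v
        Q=Q[np.linalg.norm(np.cross(Q-x0,v),axis=1)<.008]
        s=(Q-x0)@v
        print(cn,round(d["confidence"],2),np.round(d["box"]),len(Q),"v",v.round(3),"c",x0.round(4),"blunt",(x0+v*s.max()).round(4),"len",np.ptp(s).round(4))
print(p,o["width"],o["gripper_force"])
for a in sys.argv[1:]: look(*a.split(":"))
E
python3 tool.py wrist:w4 scene:s4 top
```

```text
clock: 7.47
tool_pos: [0.4825, 0.2662, 0.1542]
ee_rot: [0.001, 0.717, 0.697, 0.003]
ft_force: [-0.2, 0.4, -1.3]
width: 0.005
gripper_force: 58.8
[0.48252181 0.26620107 0.1541674 ] 0.005039492429733508 58.846367597579956
wrist 0.84 [318. 195.  19. 302.] 2874 v [-0.029 -0.999  0.021] c [0.4822 0.2884 0.1574] blunt [0.4802 0.2223 0.1588] len 0.1439
scene 0.68 [235. 232.  42.  21.] 97 v [-0.039 -0.999  0.011] c [0.4797 0.2867 0.1545] blunt [0.4773 0.2242 0.1552] len 0.0958
```

```bash
python3 - <<'E'
import cv2,numpy as np
a=cv2.imread("pics/w4.png");b=cv2.imread("pics/s4.png")
a=a[:,120:520]; b=cv2.resize(b,(400,300)); cv2.imwrite("pics/m4.png",np.hstack([a,np.vstack([b,np.zeros((100,400,3),np.uint8)])]))
E
```

```text
(no output)
```

View pics/m4.png

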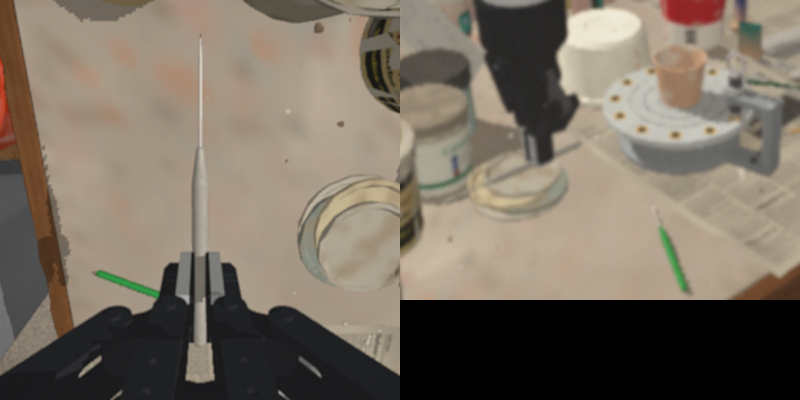

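The tool is held level and firm, with the blunt end about 43 mm ahead of the pads. I'll turn it −0.314 to match the hole axis and move to about 25 mm short of the ring.

```bash
python3 -m handwheel '[[0,0,0,0,-0.105],[0,0,0,0,-0.105],[0,0,0,0,-0.104],[0,-35,-9,0,0],[0,-35,-9,0,0],[0,-35,-9,0,0],[0,-35,-9,0,0],[0,-35,-9,0,0]]'; python3 -m handwheel '[[0,-25,-6,11,0],[0,-14,0,11,0],[0,0,0,0,0],[0,0,0,0,0],[0,0,0,0,0]]'; python3 tool.py wrist:w5 scene:s5 top; python3 - <<'E'
from h import *
for cn in("wrist","scene"):
    c=optics.camera(cn)
    for d in optics.masks_of(cn,"pull_ring")[:2]:
        P=pts(c,d["region"]); P=P[(P[:,2]>.125)&(P[:,2]<.152)&(np.hypot(P[:,0]-.513,P[:,1]+.02)<.03)]
        if len(P)>5: print(cn,d["confidence"],d["box"],len(P),P.mean(0),P.min(0),P.max(0))
a=cv2.imread("pics/w5.png");b=cv2.imread("pics/s5.png")
cv2.imwrite("pics/m5.png",np.hstack([a[:,120:520],np.vstack([cv2.resize(b[100:500,200:733],(400,300)),np.zeros((100,400,3),np.uint8)])]))
E
```

```text
clock: 8.43
tool_pos: [0.4863, 0.0828, 0.1498]
ee_rot: [-0.001, 0.599, 0.801, -0.001]
ft_force: [1.5, -0.2, -0.4]
width: 0.0051
gripper_force: 58.8
clock: 8.85
tool_pos: [0.4922, 0.0477, 0.1287]
ee_rot: [-0.001, 0.598, 0.801, 0.001]
ft_force: [1.2, 0.9, 0.2]
width: 0.005
gripper_force: 58.9
[0.49221879 0.04773882 0.12873699] 0.005012269237764575 58.852638602256775
wrist 0.82 [318. 200.  18. 295.] 2913 v [ 0.285 -0.958  0.03 ] c [0.4835 0.0738 0.1318] blunt [0.5039 0.0055 0.1339] len 0.1405
scene 0.47 [306. 188.  21.  32.] 75 v [ 0.404 -0.323 -0.856] c [0.5776 0.0228 0.0968] blunt [0.5857 0.0163 0.0797] len 0.0432
scene 0.37 [322. 199.  25.  16.] 49 v [ 0.272 -0.962  0.017] c [0.4842 0.0721 0.134 ] blunt [0.5016 0.0105 0.135 ] len 0.0897
wrist 0.61 [320.2, 366.1, 25.5, 22.0] 69 [ 0.50901399 -0.02063395  0.12619517] [ 0.50358466 -0.02256213  0.12500282] [ 0.51877579 -0.01647045  0.12869178]
scene 0.57 [337.4, 184.9, 2.9, 3.1] 7 [ 0.51096693 -0.0210925   0.12675524] [ 0.50695505 -0.0226323   0.12558024] [ 0.51607798 -0.01846841  0.1295136 ]
```

View pics/m5.png

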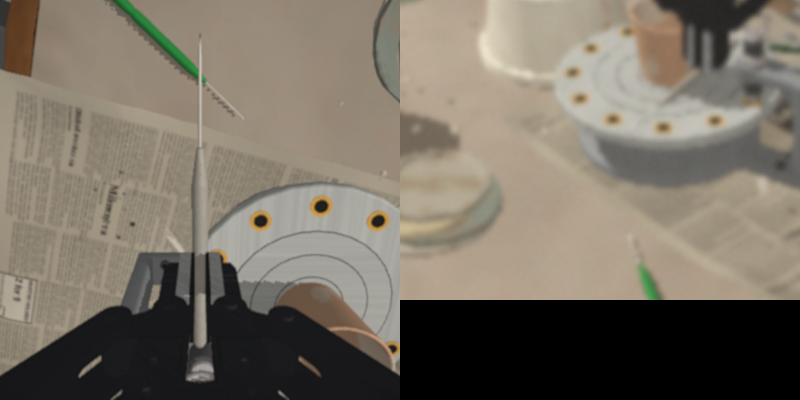

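The tool points at the ring, with its line through the ring centre to within about 1 mm and the tip about 26 mm short. I raise it 3.8 mm, shift 1 mm, and insert slowly.

```bash
python3 -m handwheel '[[0,0,1,-3.8,0],[0,0,0,0,0],[0,-8,0,0,0],[0,-8,0,0,0],[0,0,0,0,0],[0,0,0,0,0]]'; python3 tool.py wrist; python3 -m handwheel '[[0,-5,0,0,0],[0,-5,0,0,0],[0,-4,0,0,0],[0,-4,0,0,0],[0,0,0,0,0],[0,0,0,0,0]]'; python3 tool.py wrist:w6 scene:s6; python3 - <<'E'
import cv2,numpy as np
a=cv2.imread("pics/w6.png");b=cv2.imread("pics/s6.png")
cv2.imwrite("pics/m6.png",np.hstack([cv2.resize(a[250:400,220:420],(400,300)),cv2.resize(b[50:275,400:700],(400,300))]))
E
```

```text
clock: 9.85
tool_pos: [0.4979, 0.0292, 0.1324]
ee_rot: [-0.0, 0.6, 0.8, -0.0]
ft_force: [0.6, 0.1, 0.4]
width: 0.0049
gripper_force: 58.9
[0.49788003 0.02917608 0.13242821] 0.004901414018503557 58.852123618125916
wrist 0.84 [318. 200.  18. 291.] 2769 v [ 0.278 -0.96   0.019] c [0.4911 0.0499 0.1355] blunt [ 0.5092 -0.0127  0.1367] len 0.1392
clock: 10.45
tool_pos: [0.5029, 0.0127, 0.1326]
ee_rot: [-0.0, 0.6, 0.8, 0.0]
ft_force: [0.0, -0.5, -0.3]
width: 0.0051
gripper_force: 58.9
[0.50285998 0.01267378 0.13255914] 0.005142869445811866 58.852068185806274
wrist 0.66 [318. 196.  20. 285.] 2859 v [ 0.282 -0.959  0.026] c [0.4953 0.0357 0.1356] blunt [ 0.5135 -0.0262  0.1373] len 0.1365
wrist 0.15 [460. 292. 128. 119.] 725 v [ 0.78  -0.574 -0.25 ] c [0.597  0.0006 0.0931] blunt [ 0.6164 -0.0137  0.0869] len 0.064
scene 0.57 [322. 196.   7.   7.] 42 v [ 0.286 -0.958 -0.029] c [0.4931 0.0438 0.1369] blunt [0.4992 0.0237 0.1363] len 0.0425
scene 0.24 [310. 203.  77.  42.] 221 v [-0.349 -0.937 -0.001] c [0.5442 0.0283 0.0608] blunt [ 0.5152 -0.0495  0.0607] len 0.1559
```

View pics/m6.png

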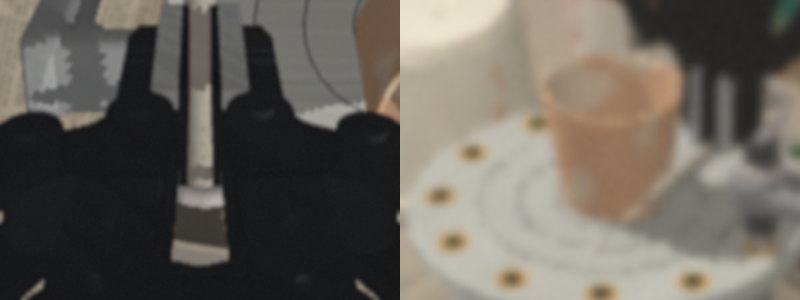

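The wrist crop shows the handle tip disappearing under the ring's top wire at (200,185), with no contact force. I advance another 9 mm.

```bash
python3 -m handwheel '[[0,-5,0,0,0],[0,-4,0,0,0],[0,0,0,0,0],[0,0,0,0,0],[0,0,0,0,0],[0,0,0,0,0],[0,0,0,0,0]]'; python3 - <<'E'
from h import *
c=optics.camera("wrist"); save("w7",c,(240,280,400,400),5)
p=r.get_obs()["tool_pos"]; ring=np.array([.5128,-.0199]); u=np.array([.281,-.96])
print("past",(p[:2]+u*.0435-ring)@u, "lat",(p[:2]-ring)@[.96,.281])
A=pts(c,np.ones((400,640),bool)); m=(np.linalg.norm(A-[.513,-.02,.14],axis=1)<.03)&(A[:,2]>.125)
print(m.sum(),A[m].min(0),A[m].max(0))
E
```

```text
clock: 11.23
tool_pos: [0.5053, 0.0045, 0.1326]
ee_rot: [0.0, 0.599, 0.8, 0.0]
ft_force: [0.1, 0.9, -0.9]
width: 0.0049
gripper_force: 58.9
past 0.017986344226356248 lat -0.00035014992622259614
920 [ 0.50114267 -0.03838151  0.13400728] [0.51880075 0.0090046  0.14838621]
```

View pics/w7.png

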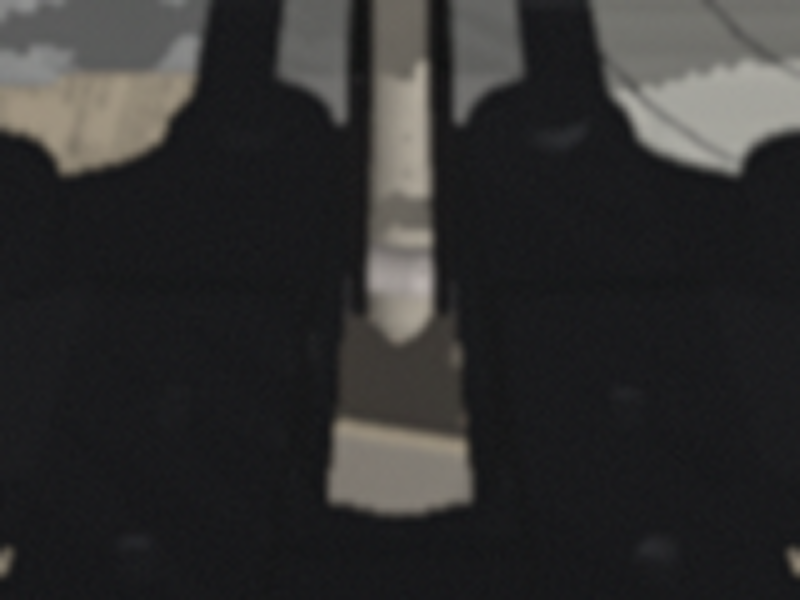

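The ring's top wire crosses the handle at (400,270) and the blunt tip emerges to (400,340), about 18 mm past. I wait briefly, then lift in steps watching the force.

```bash
python3 -m handwheel '[[0,0,0,-2,0],[0,0,0,-2,0],[0,0,0,-2,0],[0,0,0,-2,0],[0,0,0,0,0],[0,0,0,0,0]]'; python3 -m handwheel '[[0,0,0,-2,0],[0,0,0,-2,0],[0,0,0,-2,0],[0,0,0,0,0],[0,0,0,0,0]]'; python3 -m handwheel '[[0,0,0,-2,0],[0,0,0,-2,0],[0,0,0,0,0],[0,0,0,0,0]]';  python3 tool.py wrist
```

```text
clock: 11.78
tool_pos: [0.5052, 0.0044, 0.1405]
ee_rot: [-0.0, 0.6, 0.8, 0.0]
ft_force: [1.0, 1.0, -4.0]
width: 0.0052
gripper_force: 58.6
clock: 12.2
tool_pos: [0.5052, 0.0044, 0.1466]
ee_rot: [-0.0, 0.6, 0.8, 0.0]
ft_force: [1.0, 0.8, -4.5]
width: 0.0048
gripper_force: 58.6
clock: 12.53
tool_pos: [0.5052, 0.0044, 0.1506]
ee_rot: [-0.0, 0.6, 0.8, -0.0]
ft_force: [0.8, 0.9, -6.4]
width: 0.0047
gripper_force: 58.6
[0.50522769 0.00438664 0.15061626] 0.004705406812317759 58.55596840381622
wrist 0.68 [394. 220. 313. 222.] 1889 v [-0.719 -0.668  0.19 ] c [0.5205 0.01   0.0668] blunt [0.5159 0.0057 0.0681] len 0.0838
wrist 0.64 [317. 196.  17. 294.] 2634 v [ 0.285 -0.959 -0.   ] c [0.4975 0.0278 0.1543] blunt [ 0.5165 -0.0364  0.1543] len 0.14
```

```bash
python3 -m handwheel '[[0,0,0,-1,0],[0,0,0,0,0],[0,0,0,0,0]]'; python3 -m handwheel '[[0,0,0,-1,0],[0,0,0,0,0],[0,0,0,0,0]]'; python3 -m handwheel '[[0,0,0,-0.7,0],[0,0,0,0,0],[0,0,0,0,0],[0,0,0,0,0]]';  python3 tool.py wrist
```

```text
clock: 12.88
tool_pos: [0.5052, 0.0044, 0.1516]
ee_rot: [-0.0, 0.6, 0.8, -0.0]
ft_force: [1.2, 0.7, -6.7]
width: 0.0051
gripper_force: 58.5
clock: 13.13
tool_pos: [0.5052, 0.0044, 0.1526]
ee_rot: [-0.0, 0.6, 0.8, -0.0]
ft_force: [0.4, 1.6, -6.6]
width: 0.0051
gripper_force: 58.5
clock: 13.47
tool_pos: [0.5052, 0.0044, 0.1533]
ee_rot: [-0.0, 0.599, 0.8, -0.0]
ft_force: [1.6, 1.3, -6.2]
width: 0.0052
gripper_force: 58.5
[0.50523544 0.00441735 0.153277  ] 0.0052131965670102936 58.51675093173981
wrist 0.59 [321. 324.  11.   9.] 104 v [-0.931 -0.259 -0.258] c [ 0.5115 -0.02    0.1603] blunt [ 0.5087 -0.0208  0.1596] len 0.006
wrist 0.58 [318. 194.  16. 300.] 2673 v [ 0.282 -0.959 -0.003] c [0.4975 0.0279 0.1569] blunt [ 0.5168 -0.0377  0.1567] len 0.1432
```

```bash
cat > top.py <<'E'
from h import *
for cn in("wrist","scene"):
    c=optics.camera(cn)
    A=pts(c,np.ones((400,640),bool)); m=(np.hypot(A[:,0]-.5128,A[:,1]+.0199)<.006)&(A[:,2]>.13)&(A[:,2]<.18)
    z=np.sort(A[m][:,2]); print(cn,m.sum(),z[-12:].round(4))
print(r.get_obs()["ft_force"])
E
python3 top.py; python3 -m handwheel '[[0,0,0,-1,0],[0,0,0,0,0],[0,0,0,0,0],[0,0,0,0,0]]'; python3 top.py
```

```text
wrist 228 [0.1614 0.1615 0.1615 0.1616 0.1617 0.1617 0.1617 0.1617 0.1617 0.1618
 0.1618 0.1623]
scene 23 [0.1375 0.1378 0.138  0.1383 0.1383 0.1389 0.1401 0.1405 0.1415 0.1416
 0.1607 0.1629]
[ 0.29959376  0.08226418 -6.87800449]
clock: 14.0
tool_pos: [0.5051, 0.0044, 0.154]
ee_rot: [-0.0, 0.599, 0.8, -0.0]
ft_force: [1.1, 2.0, -10.7]
width: 0.0048
gripper_force: 58.5
wrist 222 [0.1617 0.1617 0.1617 0.1617 0.1618 0.1618 0.1619 0.1619 0.1621 0.1625
 0.1626 0.1626]
scene 23 [0.1382 0.1386 0.1392 0.1396 0.14   0.1403 0.1407 0.1417 0.1418 0.1579
 0.1609 0.1629]
[  0.94746546   2.09359962 -10.81027757]
```

The force jumped to 10.7 N with the ring top at about 0.162 m, so it's at the stop. I ease off 0.4 mm and check that it holds steady.

```bash
python3 -m handwheel '[[0,0,0,0.4,0],[0,0,0,0,0],[0,0,0,0,0],[0,0,0,0,0],[0,0,0,0,0],[0,0,0,0,0],[0,0,0,0,0],[0,0,0,0,0]]'; python3 -m handwheel '[[0,0,0,0,0],[0,0,0,0,0],[0,0,0,0,0],[0,0,0,0,0],[0,0,0,0,0],[0,0,0,0,0],[0,0,0,0,0],[0,0,0,0,0]]'; python3 top.py; python3 tool.py wrist
```

```text
clock: 14.77
tool_pos: [0.5052, 0.0044, 0.1539]
ee_rot: [-0.0, 0.6, 0.8, -0.0]
ft_force: [0.6, 1.6, -10.0]
width: 0.005
gripper_force: 58.5
clock: 15.43
tool_pos: [0.5053, 0.0044, 0.1539]
ee_rot: [-0.0, 0.6, 0.8, -0.0]
ft_force: [-0.3, 2.2, -10.2]
width: 0.0048
gripper_force: 58.5
wrist 223 [0.1617 0.1617 0.1617 0.1617 0.1618 0.1618 0.1618 0.1618 0.1619 0.162
 0.162  0.1621]
scene 21 [0.1362 0.1365 0.1382 0.1383 0.1389 0.139  0.1399 0.1403 0.1414 0.1414
 0.1612 0.1624]
[ 0.61106759  1.5915168  -9.74866327]
[0.50526053 0.00437239 0.15388962] 0.004996661220873546 58.55105638504028
wrist 0.8 [319. 190.  14. 303.] 2654 v [ 0.287 -0.958 -0.016] c [0.4942 0.0392 0.1579] blunt [ 0.517  -0.0369  0.1567] len 0.1442
```

Stable against the stop, with the tip about 17 mm through. Handing in.

```bash
python3 -c "
from workcell import r
print(r.hand_in())"
```

```text
the job is handed in; nothing more can be done
None
```

I handed the job in with the gripper still holding the needle tool, its blunt end about 17 mm through the ring and the plunger against its stop (ring top about 162 mm up, steady at about 10 N); I took no final reading of the wheel or beaker, and the hand-in gave no verdict.

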